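Load the viscometer bobs on their carrying rack in order of diameter

TASK

Load the viscometer's four steel measuring bobs on the white carrying rack: each one upright and centred on its own rubber pad, in order of diameter, with the thickest next to the rack's carrying handle and the thinnest at the far end. They are ground to size, so let none of them fall over.

Things in the scene. Friction and masses are not known exactly. Their poses are not given: they have to be found in the camera images.
- bob_a_mid (a point): The thickest of four polished steel viscometer bobs: an upright cylinder 48 mm in diameter and 50 mm long with a flat underside, and on top a 10 mm neck, a 14 mm coupling nut and a thin stud, 70 mm tall in all. Stands loose on the bench. This point is on its axis, 35 mm above its underside (on the plain cylinder, 15 mm below its shoulder); z is its axis, pointing up.
- bob_b_mid (a point): The second thickest of four polished steel viscometer bobs: an upright cylinder 38 mm in diameter and 50 mm long with a flat underside, and on top a 10 mm neck, a 14 mm coupling nut and a thin stud, 70 mm tall in all. Stands loose on the bench. This point is on its axis, 35 mm above its underside (on the plain cylinder, 15 mm below its shoulder); z is its axis, pointing up.
- bob_c_mid (a point): The second thinnest of four polished steel viscometer bobs: an upright cylinder 29 mm in diameter and 50 mm long with a flat underside, and on top a 10 mm neck, a 14 mm coupling nut and a thin stud, 70 mm tall in all. Stands loose on the bench. This point is on its axis, 35 mm above its underside (on the plain cylinder, 15 mm below its shoulder); z is its axis, pointing up.
- bob_d_mid (a point): The thinnest of four polished steel viscometer bobs: an upright cylinder 20 mm in diameter and 50 mm long with a flat underside, and on top a 10 mm neck, a 14 mm coupling nut and a thin stud, 70 mm tall in all. Stands loose on the bench. This point is on its axis, 35 mm above its underside (on the plain cylinder, 15 mm below its shoulder); z is its axis, pointing up.
- pad_1: Round black rubber pad on the white carrying rack: the first, next to the carrying handle. 58 mm across, 4 mm thick, its top 16 mm above the bench; origin at the centre of its underside; y runs along the row, away from the handle, z up. The pads lie 76 mm apart, fixed to the rack; the rack is fixed, 300 x 90 mm, nowhere over 18 mm high; the handle is a low steel loop with a black grip, 45 mm out from one end.
- pad_2: Round black rubber pad on the white carrying rack: the second from the handle. 58 mm across, 4 mm thick, its top 16 mm above the bench; origin at the centre of its underside; y runs along the row, away from the handle, z up. The pads lie 76 mm apart, fixed to the rack; the rack is fixed, 300 x 90 mm, nowhere over 18 mm high; the handle is a low steel loop with a black grip, 45 mm out from one end.
- pad_3: Round black rubber pad on the white carrying rack: the third from the handle. 58 mm across, 4 mm thick, its top 16 mm above the bench; origin at the centre of its underside; y runs along the row, away from the handle, z up. The pads lie 76 mm apart, fixed to the rack; the rack is fixed, 300 x 90 mm, nowhere over 18 mm high; the handle is a low steel loop with a black grip, 45 mm out from one end.
- pad_4: Round black rubber pad on the white carrying rack: the fourth, at the far end from the handle. 58 mm across, 4 mm thick, its top 16 mm above the bench; origin at the centre of its underside; y runs along the row, away from the handle, z up. The pads lie 76 mm apart, fixed to the rack; the rack is fixed, 300 x 90 mm, nowhere over 18 mm high; the handle is a low steel loop with a black grip, 45 mm out from one end.
Things that resemble listed ones, but are neither listed nor needed, are in the scene too. What is shaped like the part that bears bob_b_mid but green is not meant. What is shaped like the part that bears bob_a_mid but purple is not meant.

How it is judged:
By the outcome, as a careful person would: the job done as asked, in the order asked, and still so for the second after the job is handed in, with the robot touching nothing.
It also fails if it takes over 112 s, if anything falls off the work surface, if the arm or the gripper's body presses on something with over 40 N, if the wrist force passes 120 N, or if a joint passes its speed limit or range.

ROBOT

A 6-joint arm with a two-finger parallel gripper is mounted at the origin on the work surface. World frame = base frame: x ahead of the robot, y to its left, z up, the work surface at z = 0. Lengths are in mm, angles in degrees, forces in N, time in s.
With the tool pointing down it reaches from about 350 to 850 mm from the base axis. Payload 8.1 kg.
Tool frame: the origin (TCP) lies midway between the tips of the shut fingers; the grasp point (between the pads) lies 19 mm behind it; z points along the fingers, y is the direction in which the jaws open and shut (so a half turn about z gives the same grasp; the last joint's range is limited). The gripper opens to 85 mm and grips with 20 to 120 N. Pads are 22 mm wide; open, the fingers measure 114 mm over their backs; the gripper's body (76 mm by 85 mm) begins 54 mm behind the grasp point. The pads swing forward as they close: fully open they stand 13 mm farther back than shut.
Start: joints at [-73.533, 7.471, 85.268, -0, 87.261, -4.893], TCP at [218.555, -558.784, 231.292] pointing down, gripper open.
Joint ranges: [-169.43, 169.43], [-51.17, 129.36], [1.28, 143.12], [-76.62, 256.62], [0, 156.53], [-152.29, 152.29]. Speed limits (degrees/s): [136.94, 136.94, 159.86, 180, 180, 180].

INTERFACE

Orientations are given as [roll, pitch, yaw] about the fixed x, y, z axes, in that order (R = Rz(yaw) Ry(pitch) Rx(roll)).
In Python, from bench import telemetry, snapshot, camera_params, job gives the robot as it stands. The module is installed in compiled form; this text tells all that it offers.
- The arm moves only by the shell command python3 -m jog 'ROWS' [FORCE]. ROWS is JSON, a list that holds one entry, the list of rows, each a list of 7 numbers: the shift along the tool's x, y, z in units of 50 mm (1.0 is 50 mm), then the turn, a rotation vector about the tool's x, y, z in units of 2 pi rad (1.0 is 2 pi rad), then the opening, from 0 (shut) to 1 (fully open). In form: [[[dx, dy, dz, rx, ry, rz, claw], ...]]. A call has 1 to 12 rows; each row shifts and turns the commanded pose from where the row before left it, along the tool's axes as they then stand; what a row does not reach is not made up. A row lasts 1/8 s, in which the tool goes at most 62.5 mm and 10.7 degrees, less where a joint would pass 70% of its speed; a pose out of reach is approached as far as the arm can. A call with a number of a shift or a turn outside -1 to 1 is refused whole. A call with a gripper value outside its range is refused whole. The fingers move at their own pace and stop on an object; FORCE is the grip in N (left out, the last holds). Time passes only in rows, so rows that do not move let the fingers close. It gives the time, the measured TCP pose, the force and the opening at its end, in the units of the state.
- telemetry.sense(): the state, without advancing time (a new reading comes with each control period).
- snapshot(name): name is "side" or "top"; returns (picture, depth): 420x560x3 uint8, red, green, blue; 420x560 float32, mm along the optical axis (not along the pixel's ray), 0 where there is no reading.
- camera_params(name): a dict with "K" (3x3 intrinsics, pixels), "D" ([k1, k2, p1, p2, k3] as OpenCV has them; the pictures are not rectified), "extrinsics" (4x4, takes a point from camera to world coordinates). Camera axes: x right, y down, z forward; pixel columns grow to the right and rows downward; lengths in mm; the calibration is good to about 2 mm. A picture is of the moment at which its call begins. camera_params takes no time and is no camera call.
- job.hand_in(): hands the job in, once; it reports no verdict.
The state is a dict: "time": time; "joint_pos": joint angles; "qd": joint speeds; "joint_efforts": joint torques, N m; "tool_pos": TCP position; "tcp_rot": TCP orientation; "ft_force": force on the tool from outside, world axes, zero at the start; "wrist_torque": the same for the moment, N m; "finger_gap": finger opening in mm.
Only numpy, scipy, OpenCV 4.12 (cv2) and the standard library are available. Lean on these libraries where they do the work, as an engineer would, in place of code of your own. Each camera call takes 0.05 s, during which the arm holds its last target. There are 200 camera calls.

## Working session

There is one attempt and no reset: what is moved stays moved. The work goes in short steps, Python scripts to look and compute and a shell command to move; the robot and the scene stay as the last step left them, time stands still between calls to the robot, and variables do not carry over. Pictures are saved under pics/ and viewed, about 12 in all and at most 16, crops included, and the job is handed in when it is done.

```bash
mkdir -p pics; cat > h.py <<'E'
import numpy as np, cv2
from bench import telemetry, snapshot, camera_params
def shot(n,tag):
    im,d=snapshot(n); cv2.imwrite(f'pics/{tag}.png',im[:,:,::-1]); np.savez(f'/tmp/{tag}.npz',im=im,d=d); return im,d
def world(n,d):
    c=camera_params(n); K=np.array(c['K'],float);D=np.array(c['D'],float);E=np.array(c['extrinsics'],float)
    h,w=d.shape; u,v=np.meshgrid(np.arange(w),np.arange(h))
    p=cv2.undistortPoints(np.stack([u,v],-1).reshape(-1,1,2).astype(np.float64),K,D).reshape(h,w,2)
    P=np.dstack([p[...,0]*d,p[...,1]*d,d])
    W=P@E[:3,:3].T+E[:3,3]; W[d==0]=np.nan
    return W
E
python3 - <<'E'
from h import *
a,_=shot('top','top0');b,_=shot('side','side0')
for n in('top','side'):
    c=camera_params(n);print(n,np.round(c['K'],1).tolist(),np.round(c['D'],3),np.round(c['extrinsics'],3).tolist())
s=telemetry.sense();print(s)
E
```

```text
top [[384.3, 0.0, 273.6], [0.0, 384.3, 213.1], [0.0, 0.0, 1.0]] [-0.095  0.     0.     0.     0.   ] [[-0.027, -0.994, 0.104, 454.942], [-1.0, 0.027, -0.001, 14.162], [-0.002, -0.104, -0.995, 972.968], [0.0, 0.0, 0.0, 1.0]]
side [[449.8, 0.0, 275.2], [0.0, 449.8, 205.4], [0.0, 0.0, 1.0]] [0.051 0.    0.    0.    0.   ] [[-0.752, -0.434, 0.496, -27.396], [-0.659, 0.488, -0.572, 634.701], [0.006, -0.758, -0.653, 797.645], [0.0, 0.0, 0.0, 1.0]]
{'time': 0.1, 'joint_pos': array([-7.35343505e+01,  7.50982523e+00,  8.53223251e+01, -2.84743577e-04,
        8.72598501e+01, -4.89081753e+00]), 'qd': array([ 0.01545059, -0.08987538, -0.12812438,  0.10325198, -0.01489418,
        0.08134392]), 'joint_efforts': array([ 1.06098661e-06, -5.70952427e+01, -5.01941872e+01, -1.93915671e-04,
        8.03346746e-03,  6.42308623e-05]), 'tool_pos': array([ 218.40733189, -558.3261714 ,  230.36612584]), 'tcp_rot': array([-1.79908310e+02, -7.56033201e-03,  2.13564748e+01]), 'ft_force': array([ 0.35621721, -0.30951726, -0.21474615]), 'wrist_torque': array([ 0.04365862, -0.02829824, -0.04039139]), 'finger_gap': 85.41608309372744}
```

View pics/top0.png

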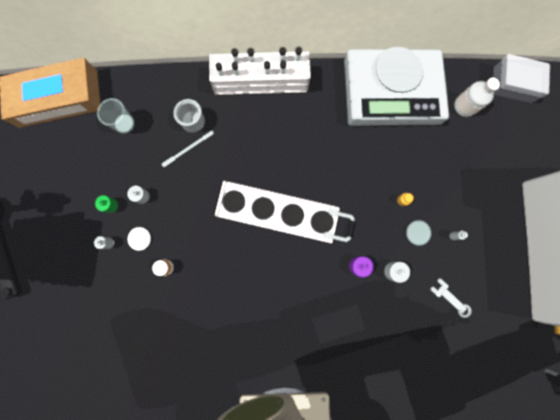

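View pics/side0.png

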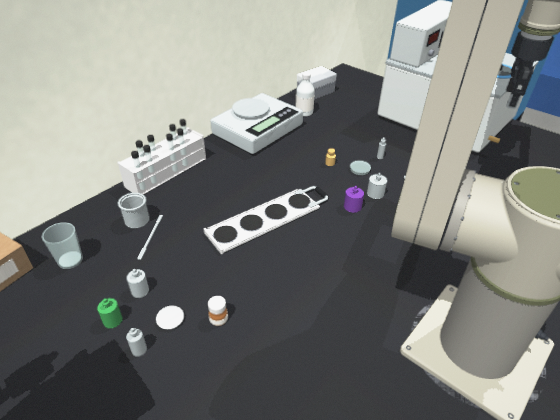

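Top picture: the rack pads run from (233,201) at the far end to (322,222), with the handle at (345,226). The steel bob candidates are (400,272), (138,194), (103,243) and (460,236). Purple (362,267) and green (106,204) are decoys; the jar (162,268) and the lids are not bobs.

```bash
cat > m.py <<'E'
from h import *
from scipy.optimize import least_squares
def circ(p):
    f=lambda q:np.hypot(p[:,0]-q[0],p[:,1]-q[1])-q[2]
    return least_squares(f,[*p.mean(0)[:2],15],loss='soft_l1',f_scale=1).x
E
python3 - <<'E'
from m import *
T=np.load('/tmp/top0.npz');S=np.load('/tmp/side0.npz')
Wt=world('top',T['d']);Ws=world('side',S['d'])
for nm,(u,v) in dict(A=(400,272),B=(138,194),C=(103,243),D=(460,236),purple=(362,267),green=(106,204)).items():
    P=Wt[v-22:v+22,u-22:u+22].reshape(-1,3);P=P[np.isfinite(P[:,2])]
    Q=P[(P[:,2]>40)&(P[:,2]<56)]; c=np.median(Q,0)
    r=np.hypot(*(Q-c)[:,:2].T);Q=Q[r<35]
    (x,y),rad=cv2.minEnclosingCircle(Q[:,:2].astype(np.float32))
    print(nm,'top n',len(Q),'shoulder z %.1f maxz %.1f c %.1f %.1f dia %.1f'%(np.median(Q[:,2]),P[:,2].max(),x,y,2*rad))
    P=Ws.reshape(-1,3);P=P[np.isfinite(P[:,2])&(np.hypot(P[:,0]-x,P[:,1]-y)<40)]
    if len(P)==0: print('  side none');continue
    W=P[(P[:,2]>10)&(P[:,2]<44)]
    if len(W)>8:
        q=circ(W);print('  side wall n',len(W),np.round(q,1),'shoulder',np.round(np.median(P[(P[:,2]>44)&(P[:,2]<56)],0),1),'max',P[:,2].max().round(1))
# pads: dark blobs inside rack, both views
for n,D,W,c0 in(('top',T,Wt,[(233,201),(263,208),(292,215),(322,222)]),('side',S,Ws,[(226,234),(252,222),(276,211),(300,201)])):
    g=D['im'].max(2)
    for u,v in c0:
        m=np.zeros((422,562),np.uint8);b=(g<90).astype(np.uint8)
        k,l=cv2.connectedComponents(b); s=(l==l[v,u]); p=W[s]; p=p[np.isfinite(p[:,2])]
        print(n,(u,v),s.sum(),np.round(np.nanmean(p,0),1),'medz %.1f'%np.median(p[:,2]),'ext',np.round(np.ptp(p,axis=0),1))
im=[cv2.resize(T['im'][v-30:v+30,u-40:u+40,::-1],(400,300),interpolation=cv2.INTER_CUBIC) for u,v in((390,265),(125,200),(103,243),(460,236))]
cv2.imwrite('pics/cand.png',np.vstack([np.hstack(im[:2]),np.hstack(im[2:])]))
E
```

```text
A top n 290 shoulder z 50.4 maxz 72.0 c 401.6 -285.6 dia 48.7
  side wall n 175 [ 403.4 -287.6   23.5] shoulder [ 398.6 -279.3   51.3] max 73.4
B top n 179 shoulder z 50.3 maxz 73.1 c 610.6 351.7 dia 39.7
  side wall n 198 [612.4 351.   18.8] shoulder [606.2 355.1  51.5] max 72.5
C top n 92 shoulder z 49.9 maxz 71.8 c 491.8 441.0 dia 30.7
  side wall n 169 [494.5 437.6  15.2] shoulder [487.1 442.4  51. ] max 71.6
D top n 34 shoulder z 48.6 maxz 71.9 c 486.6 -446.1 dia 18.4
  side wall n 61 [ 486.6 -446.3    8. ] shoulder [ 484.1 -444.1   50.9] max 74.6
purple top n 282 shoulder z 50.5 maxz 74.2 c 418.5 -195.4 dia 48.0
  side wall n 179 [ 418.7 -197.9   23.2] shoulder [ 414.4 -191.6   51.1] max 71.6
green top n 167 shoulder z 50.3 maxz 71.1 c 588.8 436.2 dia 39.2
  side wall n 214 [590.3 434.7  17.9] shoulder [584.9 437.9  50.5] max 72.2
top (233, 201) 333 [588.6 113.8  16.2] medz 16.3 ext [50.7 50.9 10.7]
top (263, 208) 332 [569.5  40.1  16.3] medz 16.2 ext [50.4 50.5 10.7]
top (292, 215) 332 [550.4 -33.2  16.3] medz 16.4 ext [48.6 50.5  9.6]
top (322, 222) 334 [ 531.2 -106.3   16.3] medz 16.3 ext [47.9 50.5 10.6]
side (226, 234) 291 [588.9 113.3  17.2] medz 17.2 ext [57.  55.7  9.4]
side (252, 222) 264 [569.4  40.2  17.4] medz 17.3 ext [56.3 54.8  9.3]
side (276, 211) 248 [550.3 -33.3  17.5] medz 17.6 ext [56.7 55.4 10.2]
side (300, 201) 227 [ 531.4 -106.9   17.5] medz 17.4 ext [57.4 56.6  9.4]
```

View pics/cand.png

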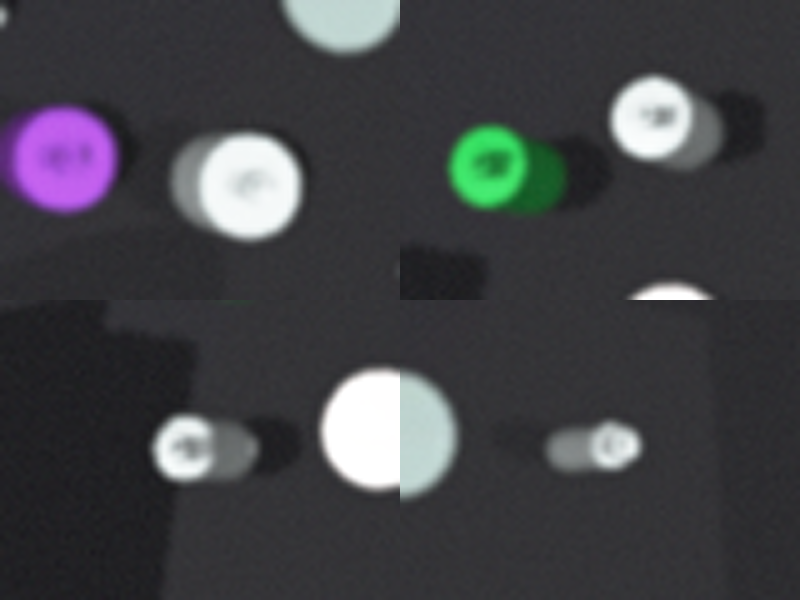

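Crop: top left shows A (48 mm, next to purple), top right B (38 mm, next to green), bottom left C (29 mm) and bottom right D (20 mm). Diameters and heights agree in both views. Jaws perpendicular to the row (yaw 75.4) suit every grasp and placing. Next I check clearance by the cabinet near D.

```bash
cat > go.py <<'E'
import sys
from h import *
T=dict(A=(402.3,-286.5),B=(611.5,351.3),C=(493,439.5),D=(486.6,-446.2),p1=(531.3,-106.6),p2=(550.4,-33.3),p3=(569.5,40.1),p4=(588.7,113.6))
s=telemetry.sense();p=s['tool_pos'];r=np.radians(s['tcp_rot'])
print('t %.2f'%s['time'],'tcp',p.round(1),'rot',s['tcp_rot'].round(2),'F',s['ft_force'].round(1),'gap %.1f'%s['finger_gap'])
from scipy.spatial.transform import Rotation as R
M=R.from_euler('xyz',r).as_matrix()
if len(sys.argv)>2:
    t=np.array([*T[sys.argv[1]],float(sys.argv[2])]);print(sys.argv[1],'d tool units',(M.T@(t-p)/50).round(3),'world mm',(t-p).round(1))
E
python3 - <<'E'
from m import *
T=np.load('/tmp/top0.npz');W=world('top',T['d'])
for v in(180,236,280,320): print([tuple(int(q) for q in W[v,u]) if np.isfinite(W[v,u,0]) else None for u in(500,520,530,545,555)])
E
python3 -m jog '[[[0,0,0,0,0,-0.025,1],[0,0,0,0,0,-0.025,1],[0,0,0,0,0,-0.025,1],[0,0,0,0,0,-0.025,1],[0,0,0,0,0,-0.025,1],[0,0,0,0,0,-0.025,1],[0,0,0,0,0,0,1]]]' 60
python3 go.py D 130
```

```text
[(629, -591, 1), (628, -650, 0), (618, -641, 53), (608, -641, 110), (601, -640, 145)]
[(480, -577, 0), (478, -633, 2), (476, -638, 37), (474, -641, 90), (472, -641, 125)]
[(367, -568, 2), (364, -624, 2), (362, -654, 1), (367, -640, 79), (370, -639, 116)]
[(263, -564, 0), (261, -617, 3), (258, -649, -1), (270, -639, 73), (275, -641, 107)]
time: 0.98
tool_pos: [218.5, -558.5, 230.8]
tcp_rot: [-180.0, -0.0, 75.3]
ft_force: [1.1, -0.3, -1.0]
finger_gap: 85.1
t 0.97 tcp [ 218.5 -558.5  230.8] rot [-1.7997e+02 -4.0000e-02  7.5300e+01] F [ 1.1 -0.3 -1. ] gap 85.1
D d tool units [3.532 4.618 2.016] world mm [ 268.1  112.3 -100.8]
```

```bash
python3 -m jog '[[[0.44,0.577,0.25,0,0,0,1],[0.44,0.577,0.25,0,0,0,1],[0.44,0.577,0.25,0,0,0,1],[0.44,0.577,0.25,0,0,0,1],[0.44,0.577,0.25,0,0,0,1],[0.44,0.577,0.25,0,0,0,1],[0.44,0.577,0.25,0,0,0,1],[0.44,0.577,0.25,0,0,0,1],[0,0,0,0,0,0,1],[0,0,0,0,0,0,1]]]' 60
python3 go.py D 15
```

```text
time: 2.22
tool_pos: [486.0, -446.9, 131.1]
tcp_rot: [-180.0, 0.0, 75.3]
ft_force: [0.6, -0.2, -0.0]
finger_gap: 85.5
t 2.23 tcp [ 486.  -446.9  131.1] rot [-179.96    0.     75.25] F [ 0.6 -0.2 -0. ] gap 85.5
D d tool units [0.017 0.01  2.322] world mm [   0.6    0.7 -116.1]
```

```bash
python3 -m jog '[[[0.017,0.01,0.4,0,0,0,1],[0,0,0.5,0,0,0,1],[0,0,0.5,0,0,0,1],[0,0,0.5,0,0,0,1],[0,0,0.3,0,0,0,1],[0,0,0.16,0,0,0,1],[0,0,0,0,0,0,0.6],[0,0,0,0,0,0,0.4],[0,0,0,0,0,0,0.4]]]' 40
python3 go.py D 12; python3 -c "
from h import *
shot('side','d1')
im=cv2.imread('pics/d1.png');cv2.imwrite('pics/d1c.png',cv2.resize(im[90:220,300:460],None,fx=4,fy=4))"
```

```text
time: 3.35
tool_pos: [487.6, -446.7, 14.5]
tcp_rot: [179.9, 0.1, 75.4]
ft_force: [0.7, -0.8, -0.9]
finger_gap: 34.5
t 3.35 tcp [ 487.6 -446.7   14.5] rot [1.7991e+02 6.0000e-02 7.5360e+01] F [ 0.7 -0.8 -0.9] gap 34.5
D d tool units [ 0.005 -0.023  0.049] world mm [-1.   0.5 -2.5]
```

View pics/d1c.png

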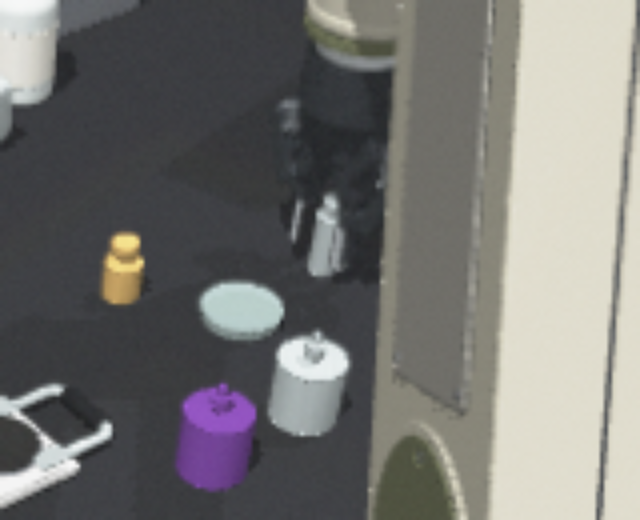

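D (crop 323,240) stands upright between the open fingers. I close and lift.

```bash
python3 -m jog '[[[0,-0.01,0.04,0,0,0,0.3],[0,0,0,0,0,0,0],[0,0,0,0,0,0,0],[0,0,0,0,0,0,0],[0,0,0,0,0,0,0]]]' 60
python3 go.py D 12
python3 -m jog '[[[0,0,-0.2,0,0,0,0],[0,0,-0.5,0,0,0,0],[0,0,-0.7,0,0,0,0],[0,0,-0.7,0,0,0,0],[0,0,-0.4,0,0,0,0],[0,0,0,0,0,0,0],[0,0,0,0,0,0,0]]]' 60
python3 go.py p4 140
```

```text
time: 4.03
tool_pos: [486.7, -446.1, 11.5]
tcp_rot: [180.0, 0.0, 75.4]
ft_force: [-0.3, -0.3, 2.7]
finger_gap: 19.0
t 4.03 tcp [ 486.7 -446.1   11.5] rot [1.7999e+02 1.0000e-02 7.5360e+01] F [-0.3 -0.3  2.7] gap 19.0
D d tool units [-0.002 -0.001 -0.011] world mm [-0.1 -0.1  0.5]
time: 4.9
tool_pos: [485.9, -445.3, 134.5]
tcp_rot: [-179.9, -0.1, 75.4]
ft_force: [-0.8, 0.4, -2.4]
finger_gap: 18.5
t 4.90 tcp [ 485.9 -445.3  134.5] rot [-1.7988e+02 -8.0000e-02  7.5360e+01] F [-0.8  0.4 -2.4] gap 18.5
p4 d tool units [11.335 -0.836 -0.094] world mm [102.8 558.9   5.5]
```

```bash
python3 -m jog '[[[0.4,-0.06,0,0,0,0,0],[0.7,-0.06,0,0,0,0,0],[0.85,-0.06,0,0,0,0,0],[0.85,-0.06,0,0,0,0,0],[0.85,-0.06,0,0,0,0,0],[0.85,-0.06,0,0,0,0,0],[0.85,-0.06,0,0,0,0,0],[0.85,-0.06,0,0,0,0,0],[0.85,-0.06,0,0,0,0,0],[0.85,-0.06,0,0,0,0,0],[0.85,-0.06,0,0,0,0,0],[0.85,-0.06,0,0,0,0,0]]]'
python3 -m jog '[[[0.8,-0.06,0,0,0,0,0],[0.55,-0.056,0,0,0,0,0],[0.32,0,0,0,0,0,0],[0,0,0,0,0,0,0],[0,0,0,0,0,0,0]]]'
python3 go.py p4 30
```

```text
time: 6.4
tool_pos: [571.8, 28.9, 134.0]
tcp_rot: [-179.8, 0.0, 75.4]
ft_force: [1.4, 0.1, 0.0]
finger_gap: 18.5
time: 7.02
tool_pos: [588.2, 108.7, 135.7]
tcp_rot: [-179.9, 0.0, 75.3]
ft_force: [-0.3, -0.2, -2.0]
finger_gap: 18.4
t 7.03 tcp [588.2 108.7 135.7] rot [-1.7995e+02  5.0000e-02  7.5320e+01] F [-0.3 -0.2 -2. ] gap 18.4
p4 d tool units [ 0.098 -0.014  2.114] world mm [   0.5    4.9 -105.7]
```

```bash
python3 -m jog '[[[0.09,-0.01,0.4,0,0,0,0],[0,0,0.5,0,0,0,0],[0,0,0.5,0,0,0,0],[0,0,0.4,0,0,0,0],[0,0,0.24,0,0,0,0],[0,0,0,0,0,0,0],[0,0,0,0,0,0,0]]]'
python3 go.py p4 28
python3 -c "
from m import *
im,d=shot('side','d2');W=world('side',d);P=W.reshape(-1,3);P=P[np.isfinite(P[:,2])&(np.hypot(P[:,0]-588.7,P[:,1]-113.6)<16)&(P[:,2]>23)&(P[:,2]<60)]
print(len(P),np.median(P,0))
cv2.imwrite('pics/d2c.png',cv2.resize(im[150:270,170:330,::-1],None,fx=4,fy=4))"
```

```text
time: 7.9
tool_pos: [590.0, 114.3, 35.3]
tcp_rot: [179.9, -0.0, 75.4]
ft_force: [0.5, -0.4, -1.0]
finger_gap: 18.4
t 7.90 tcp [590.  114.3  35.3] rot [ 1.7992e+02 -3.0000e-02  7.5360e+01] F [ 0.5 -0.4 -1. ] gap 18.4
p4 d tool units [-0.02  -0.022  0.145] world mm [-1.3 -0.7 -7.3]
57 [587.87662845 119.26770405  45.20490838]
```

View pics/d2c.png

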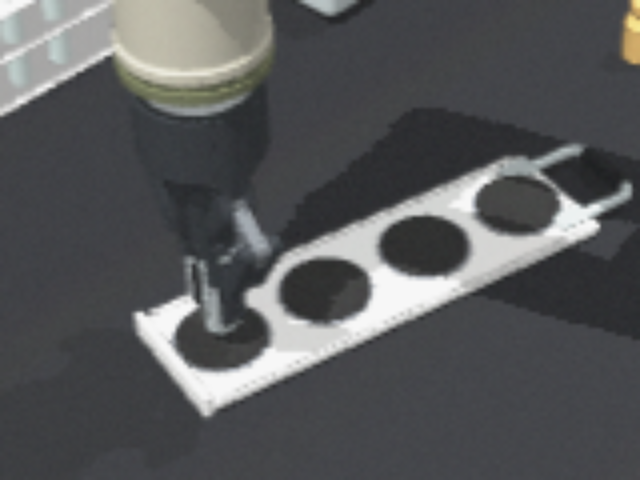

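```bash
python3 -m jog '[[[-0.015,-0.015,0.1,0,0,0,0],[0,0,0,0,0,0,0],[0,0,0,0,0,0,0]]]'
python3 -m jog '[[[0,0,0.02,0,0,0,0],[0,0,0,0,0,0,0]]]'
python3 -m jog '[[[0,0,0.02,0,0,0,0],[0,0,0,0,0,0,0]]]';python3 go.py p4 28
```

```text
time: 8.32
tool_pos: [588.3, 113.7, 29.4]
tcp_rot: [180.0, 0.0, 75.4]
ft_force: [-0.0, -0.2, -0.6]
finger_gap: 18.5
time: 8.57
tool_pos: [588.2, 113.7, 28.2]
tcp_rot: [-180.0, 0.0, 75.4]
ft_force: [0.7, -0.3, -1.0]
finger_gap: 18.4
time: 8.82
tool_pos: [588.4, 113.7, 27.5]
tcp_rot: [180.0, -0.0, 75.4]
ft_force: [-0.5, -0.2, 0.3]
finger_gap: 18.5
t 8.82 tcp [588.4 113.7  27.5] rot [ 1.7999e+02 -1.0000e-02  7.5360e+01] F [-0.5 -0.2  0.3] gap 18.5
p4 d tool units [-0.001  0.006 -0.01 ] world mm [ 0.3 -0.1  0.5]
```

```bash
python3 -m jog '[[[0,0,0.012,0,0,0,0],[0,0,0,0,0,0,0]]]'
python3 -m jog '[[[0,0,0.012,0,0,0,0],[0,0,0,0,0,0,0]]]'
```

```text
time: 9.07
tool_pos: [588.5, 113.7, 27.4]
tcp_rot: [180.0, -0.0, 75.4]
ft_force: [-3.1, -0.5, 6.5]
finger_gap: 18.3
time: 9.32
tool_pos: [588.5, 113.8, 27.4]
tcp_rot: [180.0, -0.0, 75.4]
ft_force: [-5.2, -0.2, 10.7]
finger_gap: 18.5
```

Contact at z 27.4. I release and rise.

```bash
python3 -m jog '[[[0,0,-0.014,0,0,0,0],[0,0,0,0,0,0,0.3],[0,0,0,0,0,0,0.5],[0,0,0,0,0,0,0.8],[0,0,0,0,0,0,1],[0,0,0,0,0,0,1],[0,0,-0.3,0,0,0,1],[0,0,-0.7,0,0,0,1],[0,0,-0.8,0,0,0,1],[0,0,-0.4,0,0,0,1],[0,0,0,0,0,0,1]]]'
python3 go.py B 130
```

```text
time: 10.7
tool_pos: [589.8, 113.9, 139.1]
tcp_rot: [179.8, -0.1, 75.4]
ft_force: [0.2, -0.5, 0.0]
finger_gap: 85.6
t 10.70 tcp [589.8 113.9 139.1] rot [ 1.7977e+02 -9.0000e-02  7.5360e+01] F [ 0.2 -0.5  0. ] gap 85.6
B d tool units [ 4.704 -0.78   0.187] world mm [ 21.7 237.4  -9.1]
```

```bash
python3 -m jog '[[[0.4,-0.11,0,0,0,0,1],[0.7,-0.11,0,0,0,0,1],[0.85,-0.11,0,0,0,0,1],[0.85,-0.11,0,0,0,0,1],[0.85,-0.11,0,0,0,0,1],[0.65,-0.11,0,0,0,0,1],[0.4,-0.11,0,0,0,0,1],[0,0,0,0,0,0,1],[0,0,0,0,0,0,1],[0,0,0,0,0,0,1]]]'
python3 go.py B 10
python3 -c "
from m import *
im,d=shot('top','e1');W=world('top',d);P=W.reshape(-1,3);P=P[np.isfinite(P[:,2])&(np.hypot(P[:,0]-588.7,P[:,1]-113.6)<25)]
Q=P[(P[:,2]>60)&(P[:,2]<75)];print('D shoulder',len(Q),np.median(Q,0),cv2.minEnclosingCircle(Q[:,:2].astype('f'))[0],'max',P[:,2].max())"
```

```text
time: 11.95
tool_pos: [610.7, 349.5, 136.8]
tcp_rot: [180.0, 0.0, 75.3]
ft_force: [-0.2, 0.1, 0.3]
finger_gap: 85.5
t 11.95 tcp [610.7 349.5 136.8] rot [1.800e+02 2.000e-02 7.528e+01] F [-0.2  0.1  0.3] gap 85.5
B d tool units [0.04  0.007 2.537] world mm [   0.8    1.8 -126.8]
D shoulder 27 [584.18831732 109.17266054  66.05562534] (586.7337646484375, 112.25340270996094) max 88.98374499944816
```

```bash
python3 -m jog '[[[0.035,0.005,0.4,0,0,0,1],[0,0,0.6,0,0,0,1],[0,0,0.6,0,0,0,1],[0,0,0.5,0,0,0,1],[0,0,0.3,0,0,0,1],[0,0,0.12,0,0,0,1],[0,0,0,0,0,0,1],[0,0,0,0,0,0,0.6],[0,0,0,0,0,0,0.6]]]' 60
python3 go.py B 10
python3 -m jog '[[[0,0,0,0,0,0,0.45],[0,0,0,0,0,0,0],[0,0,0,0,0,0,0],[0,0,0,0,0,0,0],[0,0,0,0,0,0,0]]]' 70
python3 go.py B 10
```

```text
time: 13.12
tool_pos: [611.9, 352.8, 12.1]
tcp_rot: [179.9, -0.1, 75.4]
ft_force: [0.2, 0.4, -0.2]
finger_gap: 52.4
t 13.12 tcp [611.9 352.8  12.1] rot [ 1.7992e+02 -7.0000e-02  7.5360e+01] F [ 0.2  0.4 -0.2] gap 52.4
B d tool units [-0.031  0.     0.042] world mm [-0.4 -1.5 -2.1]
time: 13.75
tool_pos: [611.6, 352.8, 11.8]
tcp_rot: [179.9, -0.1, 75.4]
ft_force: [-0.9, -1.0, 4.9]
finger_gap: 36.6
t 13.75 tcp [611.6 352.8  11.8] rot [ 1.7994e+02 -5.0000e-02  7.5370e+01] F [-0.9 -1.   4.9] gap 36.6
B d tool units [-0.029  0.004  0.035] world mm [-0.1 -1.5 -1.8]
```

```bash
python3 -m jog '[[[0,0,-0.2,0,0,0,0],[0,0,-0.5,0,0,0,0],[0,0,-0.8,0,0,0,0],[0,0,-0.8,0,0,0,0],[0,0,-0.3,0,0,0,0],[0,0,0,0,0,0,0],[0,0,0,0,0,0,0]]]' 70
python3 go.py p2 40
```

```text
time: 14.62
tool_pos: [609.8, 351.8, 138.0]
tcp_rot: [-179.8, 0.1, 75.4]
ft_force: [0.2, -0.1, -3.7]
finger_gap: 36.8
t 14.62 tcp [609.8 351.8 138. ] rot [-1.7983e+02  1.4000e-01  7.5360e+01] F [ 0.2 -0.1 -3.7] gap 36.8
p2 d tool units [-7.748  0.802  1.977] world mm [ -59.4 -385.1  -98. ]
```

```bash
python3 -m jog '[[[-0.4,0.073,0,0,0,0,0],[-0.7,0.073,0,0,0,0,0],[-0.85,0.073,0,0,0,0,0],[-0.85,0.073,0,0,0,0,0],[-0.85,0.073,0,0,0,0,0],[-0.85,0.073,0,0,0,0,0],[-0.85,0.073,0,0,0,0,0],[-0.85,0.073,0,0,0,0,0],[-0.75,0.073,0,0,0,0,0],[-0.5,0.073,0,0,0,0,0],[-0.3,0.072,0,0,0,0,0],[0,0,0,0,0,0,0]]]'
python3 -m jog '[[[0,0,0,0,0,0,0],[0,0,0,0,0,0,0]]]'
python3 go.py p2 32
```

```text
time: 16.12
tool_pos: [551.4, -33.1, 139.6]
tcp_rot: [-179.9, 0.0, 75.3]
ft_force: [-0.3, -0.1, -2.3]
finger_gap: 36.3
time: 16.38
tool_pos: [552.0, -31.6, 140.7]
tcp_rot: [-180.0, -0.0, 75.4]
ft_force: [-0.2, -0.6, -2.5]
finger_gap: 36.7
t 16.38 tcp [552.  -31.6 140.7] rot [-1.7999e+02 -1.0000e-02  7.5430e+01] F [-0.2 -0.6 -2.5] gap 36.7
p2 d tool units [-0.041 -0.023  2.173] world mm [  -1.6   -1.7 -108.7]
```

```bash
python3 -m jog '[[[-0.015,-0.02,0.4,0,0,0,0],[0,0,0.6,0,0,0,0],[0,0,0.6,0,0,0,0],[0,0,0.4,0,0,0,0],[0,0,0.18,0,0,0,0],[0,0,0,0,0,0,0],[0,0,0,0,0,0,0],[0,0,0,0,0,0,0]]]'
python3 go.py p2 28
python3 -c "
from m import *
im,d=shot('side','e2');W=world('side',d);P=W.reshape(-1,3);P=P[np.isfinite(P[:,2])&(np.hypot(P[:,0]-550.4,P[:,1]+33.3)<26)]
g=P[(P[:,2]>23)&(P[:,2]<60)];print(len(g),circ(g))
cv2.imwrite('pics/e2c.png',cv2.resize(im[150:270,170:330,::-1],None,fx=4,fy=4))"
```

```text
time: 17.38
tool_pos: [551.7, -33.2, 32.9]
tcp_rot: [179.9, -0.0, 75.4]
ft_force: [-0.5, -0.1, -1.7]
finger_gap: 36.4
t 17.38 tcp [551.7 -33.2  32.9] rot [ 1.7989e+02 -1.0000e-02  7.5360e+01] F [-0.5 -0.1 -1.7] gap 36.4
p2 d tool units [-0.008 -0.025  0.098] world mm [-1.3 -0.1 -4.9]
125 [551.7517879  -42.39698491  25.48813223]
```

View pics/e2c.png

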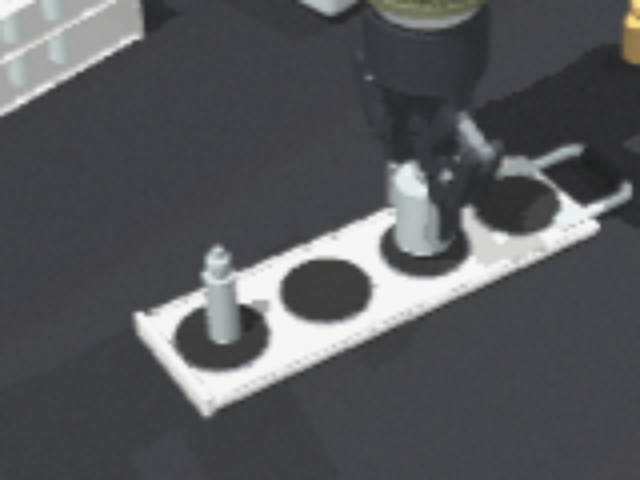

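D stands upright and centred on pad 4 (crop 222,337), and B hovers over pad 2 (425,240). I lower B to contact.

```bash
python3 -m jog '[[[0.012,-0.02,0.06,0,0,0,0],[0,0,0,0,0,0,0],[0,0,0,0,0,0,0]]]'
python3 -m jog '[[[0,0,0.02,0,0,0,0],[0,0,0,0,0,0,0],[0,0,0,0,0,0,0]]]'
python3 -m jog '[[[0,0,0.015,0,0,0,0],[0,0,0,0,0,0,0]]]';python3 go.py p2 28
```

```text
time: 17.8
tool_pos: [549.9, -32.2, 28.7]
tcp_rot: [-180.0, -0.0, 75.4]
ft_force: [0.5, 0.2, -2.5]
finger_gap: 36.3
time: 18.18
tool_pos: [550.0, -32.3, 27.8]
tcp_rot: [-180.0, 0.0, 75.4]
ft_force: [0.0, -0.1, -2.5]
finger_gap: 36.3
time: 18.42
tool_pos: [550.1, -32.3, 27.7]
tcp_rot: [-180.0, 0.0, 75.4]
ft_force: [-3.9, -0.1, 4.6]
finger_gap: 36.4
t 18.43 tcp [550.1 -32.3  27.7] rot [-180.      0.     75.36] F [-3.9 -0.1  4.6] gap 36.4
p2 d tool units [-0.018  0.012 -0.007] world mm [ 0.3 -1.   0.3]
```

```bash
python3 -m jog '[[[0,0,-0.006,0,0,0,0.3],[0,0,0,0,0,0,0.5],[0,0,0,0,0,0,0.7],[0,0,0,0,0,0,1],[0,0,0,0,0,0,1],[0,0,-0.3,0,0,0,1],[0,0,-0.7,0,0,0,1],[0,0,-0.8,0,0,0,1],[0,0,-0.4,0,0,0,1],[0,0,0,0,0,0,1],[0,0,0,0,0,0,1]]]'
python3 go.py C 135
```

```text
time: 19.8
tool_pos: [549.1, -32.1, 135.8]
tcp_rot: [-179.9, 0.0, 75.4]
ft_force: [-0.5, -0.4, -0.5]
finger_gap: 85.5
t 19.80 tcp [549.1 -32.1 135.8] rot [-1.7988e+02  1.0000e-02  7.5360e+01] F [-0.5 -0.4 -0.5] gap 85.5
C d tool units [ 8.843 -3.469  0.021] world mm [-56.1 471.6  -0.8]
```

```bash
python3 -m jog '[[[0.4,-0.289,0,0,0,0,1],[0.65,-0.289,0,0,0,0,1],[0.8,-0.289,0,0,0,0,1],[0.8,-0.289,0,0,0,0,1],[0.8,-0.289,0,0,0,0,1],[0.8,-0.289,0,0,0,0,1],[0.8,-0.289,0,0,0,0,1],[0.8,-0.289,0,0,0,0,1],[0.8,-0.289,0,0,0,0,1],[0.8,-0.289,0,0,0,0,1],[0.8,-0.289,0,0,0,0,1],[0.59,-0.289,0,0,0,0,1]]]'
python3 -m jog '[[[0,0,0,0,0,0,1],[0,0,0,0,0,0,1],[0,0,0,0,0,0,1]]]'
python3 go.py C 11
```

```text
time: 21.3
tool_pos: [492.5, 440.0, 134.4]
tcp_rot: [-179.9, 0.2, 75.4]
ft_force: [0.0, -0.0, 0.2]
finger_gap: 85.2
time: 21.68
tool_pos: [494.0, 437.9, 136.5]
tcp_rot: [-180.0, 0.1, 75.3]
ft_force: [-0.1, 1.4, 0.7]
finger_gap: 85.1
t 21.68 tcp [494.  437.9 136.5] rot [-1.7996e+02  7.0000e-02  7.5290e+01] F [-0.1  1.4  0.7] gap 85.1
C d tool units [ 0.029 -0.027  2.51 ] world mm [  -1.     1.6 -125.5]
```

```bash
python3 -m jog '[[[0.028,-0.02,0.4,0,0,0,1],[0,0,0.6,0,0,0,1],[0,0,0.6,0,0,0,1],[0,0,0.5,0,0,0,1],[0,0,0.3,0,0,0,1],[0,0,0.12,0,0,0,1],[0,0,0,0,0,0,1],[0,0,0,0,0,0,0.6],[0,0,0,0,0,0,0.5],[0,0,0,0,0,0,0.5]]]' 60
python3 go.py C 11
python3 -m jog '[[[0,0,0,0,0,0,0.4],[0,0,0,0,0,0,0.3],[0,0,0,0,0,0,0],[0,0,0,0,0,0,0],[0,0,0,0,0,0,0]]]' 60
python3 go.py C 11
python3 -c "
from m import *
im,d=shot('side','f1')
cv2.imwrite('pics/f1c.png',cv2.resize(im[260:400,60:240,::-1],None,fx=4,fy=4))"
```

```text
time: 22.92
tool_pos: [493.6, 441.1, 12.0]
tcp_rot: [180.0, -0.0, 75.4]
ft_force: [1.0, 0.7, 0.1]
finger_gap: 42.4
t 22.93 tcp [493.6 441.1  12. ] rot [ 1.7996e+02 -5.0000e-02  7.5360e+01] F [1.  0.7 0.1] gap 42.4
C d tool units [-0.035 -0.004  0.02 ] world mm [-0.6 -1.6 -1. ]
time: 23.55
tool_pos: [493.5, 441.0, 11.7]
tcp_rot: [180.0, -0.0, 75.4]
ft_force: [-0.1, -0.2, 3.9]
finger_gap: 27.8
t 23.55 tcp [493.5 441.   11.7] rot [ 1.7998e+02 -3.0000e-02  7.5360e+01] F [-0.1 -0.2  3.9] gap 27.8
C d tool units [-0.032 -0.003  0.014] world mm [-0.5 -1.5 -0.7]
```

View pics/f1c.png

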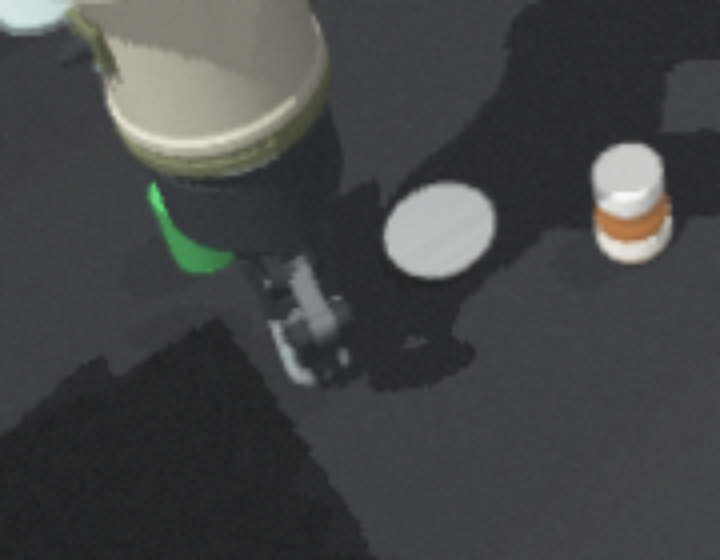

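C is gripped (crop 300,350) with a 27.8 mm gap. I lift it and carry it to pad 3.

```bash
python3 -m jog '[[[0,0,-0.2,0,0,0,0],[0,0,-0.5,0,0,0,0],[0,0,-0.8,0,0,0,0],[0,0,-0.8,0,0,0,0],[0,0,-0.3,0,0,0,0],[0,0,0,0,0,0,0],[0,0,0,0,0,0,0]]]' 60
python3 go.py p3 40
```

```text
time: 24.48
tool_pos: [492.3, 440.0, 138.8]
tcp_rot: [-179.9, 0.2, 75.4]
ft_force: [0.2, 0.7, -2.2]
finger_gap: 27.4
t 24.48 tcp [492.3 440.  138.8] rot [-1.7987e+02  1.6000e-01  7.5360e+01] F [ 0.2  0.7 -2.2] gap 27.4
p3 d tool units [-7.341  3.52   1.989] world mm [  77.2 -399.9  -98.8]
```

```bash
python3 -m jog '[[[-0.4,0.32,0,0,0,0,0],[-0.7,0.32,0,0,0,0,0],[-0.8,0.32,0,0,0,0,0],[-0.8,0.32,0,0,0,0,0],[-0.8,0.32,0,0,0,0,0],[-0.8,0.32,0,0,0,0,0],[-0.8,0.32,0,0,0,0,0],[-0.8,0.32,0,0,0,0,0],[-0.7,0.32,0,0,0,0,0],[-0.45,0.32,0,0,0,0,0],[-0.27,0.32,0,0,0,0,0],[0,0,0,0,0,0,0]]]'
python3 -m jog '[[[0,0,0,0,0,0,0],[0,0,0,0,0,0,0]]]'
python3 go.py p3 32
```

```text
time: 25.98
tool_pos: [571.2, 41.4, 140.1]
tcp_rot: [-179.9, 0.0, 75.3]
ft_force: [-0.3, -0.1, -1.2]
finger_gap: 27.8
time: 26.22
tool_pos: [570.7, 43.2, 141.0]
tcp_rot: [-180.0, -0.0, 75.4]
ft_force: [-0.9, 1.2, -0.2]
finger_gap: 27.6
t 26.23 tcp [570.7  43.2 141. ] rot [-1.7996e+02 -1.0000e-02  7.5430e+01] F [-0.9  1.2 -0.2] gap 27.6
p3 d tool units [-0.067 -0.007  2.181] world mm [  -1.2   -3.1 -109. ]
```

```bash
python3 -m jog '[[[-0.035,-0.01,0.4,0,0,0,0],[0,0,0.6,0,0,0,0],[0,0,0.6,0,0,0,0],[0,0,0.4,0,0,0,0],[0,0,0.2,0,0,0,0],[0,0,0,0,0,0,0],[0,0,0,0,0,0,0],[0,0,0,0,0,0,0]]]'
python3 go.py p3 28
```

```text
time: 27.22
tool_pos: [571.2, 40.6, 32.6]
tcp_rot: [179.9, -0.0, 75.4]
ft_force: [0.2, -0.4, -1.5]
finger_gap: 27.6
t 27.23 tcp [571.2  40.6  32.6] rot [ 1.7988e+02 -3.0000e-02  7.5360e+01] F [ 0.2 -0.4 -1.5] gap 27.6
p3 d tool units [-0.019 -0.03   0.092] world mm [-1.7 -0.5 -4.6]
```

```bash
python3 -m jog '[[[0,-0.018,0.06,0,0,0,0],[0,0,0,0,0,0,0],[0,0,0,0,0,0,0]]]'
python3 -m jog '[[[0,0,0.02,0,0,0,0],[0,0,0,0,0,0,0],[0,0,0,0,0,0,0]]]'
python3 -m jog '[[[0,0,0.012,0,0,0,0],[0,0,0,0,0,0,0]]]';python3 go.py p3 28
```

```text
time: 27.6
tool_pos: [569.2, 40.9, 28.3]
tcp_rot: [-180.0, 0.0, 75.4]
ft_force: [0.1, -0.1, -0.9]
finger_gap: 27.7
time: 27.98
tool_pos: [569.4, 40.9, 27.7]
tcp_rot: [180.0, -0.0, 75.4]
ft_force: [-2.7, -0.7, 4.0]
finger_gap: 27.2
time: 28.22
tool_pos: [569.5, 40.9, 27.7]
tcp_rot: [180.0, -0.0, 75.4]
ft_force: [-5.4, 0.2, 10.0]
finger_gap: 27.7
t 28.23 tcp [569.5  40.9  27.7] rot [179.98  -0.    75.37] F [-5.4  0.2 10. ] gap 27.7
p3 d tool units [-0.015  0.003 -0.006] world mm [-0.  -0.8  0.3]
```

```bash
python3 -m jog '[[[0,0,-0.014,0,0,0,0],[0,0,0,0,0,0,0.35],[0,0,0,0,0,0,0.5],[0,0,0,0,0,0,0.8],[0,0,0,0,0,0,1],[0,0,0,0,0,0,1],[0,0,-0.3,0,0,0,1],[0,0,-0.7,0,0,0,1],[0,0,-0.8,0,0,0,1],[0,0,-0.4,0,0,0,1],[0,0,0,0,0,0,1],[0,0,0,0,0,0,1]]]'
python3 go.py A 135
```

```text
time: 29.72
tool_pos: [568.4, 40.9, 135.9]
tcp_rot: [-179.9, 0.0, 75.4]
ft_force: [0.3, 0.0, -0.9]
finger_gap: 85.4
t 29.73 tcp [568.4  40.9 135.9] rot [-1.7988e+02  3.0000e-02  7.5360e+01] F [ 0.3  0.  -0.9] gap 85.4
A d tool units [-7.175 -1.558  0.024] world mm [-166.1 -327.4   -0.9]
```

```bash
python3 -m jog '[[[-0.4,-0.142,0,0,0,0,1],[-0.7,-0.142,0,0,0,0,1],[-0.8,-0.142,0,0,0,0,1],[-0.8,-0.142,0,0,0,0,1],[-0.8,-0.142,0,0,0,0,1],[-0.8,-0.142,0,0,0,0,1],[-0.8,-0.142,0,0,0,0,1],[-0.8,-0.142,0,0,0,0,1],[-0.65,-0.142,0,0,0,0,1],[-0.4,-0.142,0,0,0,0,1],[-0.225,-0.142,0,0,0,0,1],[0,0,0,0,0,0,1]]]'
python3 -m jog '[[[0,0,0,0,0,0,1],[0,0,0,0,0,0,1]]]'
python3 go.py A 10
python3 -c "
from m import *
im,d=shot('side','g1');W=world('side',d);P=W.reshape(-1,3);P=P[np.isfinite(P[:,2])]
for n,c in dict(p2=(550.4,-33.3),p3=(569.5,40.1),p4=(588.7,113.6)).items():
    Q=P[(np.hypot(P[:,0]-c[0],P[:,1]-c[1])<30)&(P[:,2]>24)&(P[:,2]<60)];print(n,len(Q),circ(Q)-[*c,0],P[(np.hypot(P[:,0]-c[0],P[:,1]-c[1])<30)][:,2].max())
cv2.imwrite('pics/g1c.png',cv2.resize(im[130:270,200:420,::-1],None,fx=3.5,fy=3.5))"
```

```text
time: 31.22
tool_pos: [401.8, -286.6, 136.6]
tcp_rot: [-179.9, -0.0, 75.3]
ft_force: [-0.2, 1.2, -0.3]
finger_gap: 85.3
time: 31.48
tool_pos: [403.4, -285.8, 137.4]
tcp_rot: [-180.0, -0.0, 75.4]
ft_force: [0.3, 0.7, 0.4]
finger_gap: 85.6
t 31.48 tcp [ 403.4 -285.8  137.4] rot [-1.800e+02 -1.000e-02  7.542e+01] F [0.3 0.7 0.4] gap 85.6
A d tool units [-0.019 -0.019  2.548] world mm [  -1.1   -0.7 -127.4]
p2 155 [-0.1193992  -0.65696663 18.50693686] 88.92670431321744
p3 118 [-0.53062618 -0.96578288 13.44456262] 88.7768663354592
p4 89 [-0.12208478 -4.02381794  9.66862242] 86.33219195925187
```

View pics/g1c.png

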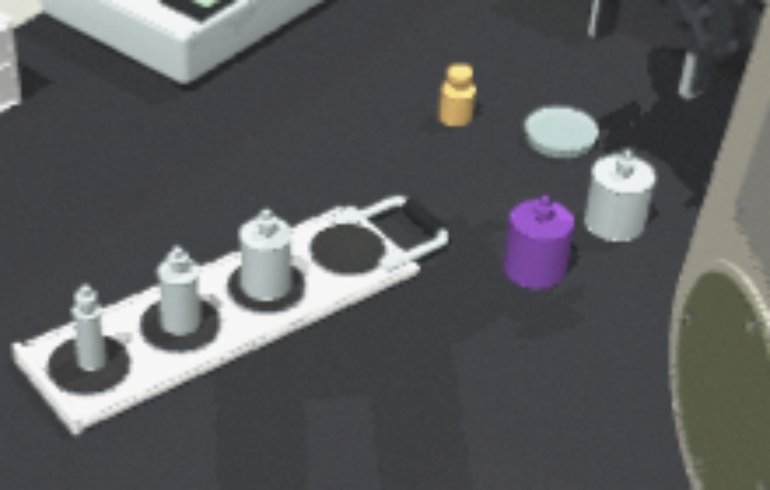

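B, C and D stand upright on pads 2, 3 and 4 (crop 266,270; 180,305; 90,335), and A is at (620,200). I descend on A.

```bash
python3 -m jog '[[[-0.015,-0.02,0.4,0,0,0,1],[0,0,0.6,0,0,0,1],[0,0,0.6,0,0,0,1],[0,0,0.5,0,0,0,1],[0,0,0.3,0,0,0,1],[0,0,0.12,0,0,0,1],[0,0,0,0,0,0,1],[0,0,0,0,0,0,0.75],[0,0,0,0,0,0,0.7]]]' 60
python3 go.py A 10
python3 -m jog '[[[0,0,0,0,0,0,0.6],[0,0,0,0,0,0,0.5],[0,0,0,0,0,0,0],[0,0,0,0,0,0,0],[0,0,0,0,0,0,0]]]' 80
python3 go.py A 10
```

```text
time: 32.65
tool_pos: [402.5, -287.5, 12.3]
tcp_rot: [179.9, 0.0, 75.4]
ft_force: [-1.2, -0.1, -0.7]
finger_gap: 59.6
t 32.65 tcp [ 402.5 -287.5   12.3] rot [1.7992e+02 4.0000e-02 7.5360e+01] F [-1.2 -0.1 -0.7] gap 59.6
A d tool units [ 0.018 -0.009  0.047] world mm [-0.2  1.  -2.3]
time: 33.28
tool_pos: [402.4, -287.4, 12.3]
tcp_rot: [179.9, 0.0, 75.4]
ft_force: [-1.1, 0.1, 5.5]
finger_gap: 46.2
t 33.27 tcp [ 402.4 -287.4   12.3] rot [1.7993e+02 3.0000e-02 7.5360e+01] F [-1.1  0.1  5.5] gap 46.2
A d tool units [ 0.017 -0.007  0.045] world mm [-0.1  0.9 -2.3]
```

```bash
python3 -m jog '[[[0,0,-0.2,0,0,0,0],[0,0,-0.5,0,0,0,0],[0,0,-0.7,0,0,0,0],[0,0,-0.7,0,0,0,0],[0,0,-0.4,0,0,0,0],[0,0,0,0,0,0,0],[0,0,0,0,0,0,0]]]' 80
python3 go.py p1 40
```

```text
time: 34.15
tool_pos: [401.3, -286.4, 135.3]
tcp_rot: [-179.9, -0.0, 75.4]
ft_force: [-0.6, -0.0, -2.8]
finger_gap: 46.2
t 34.15 tcp [ 401.3 -286.4  135.3] rot [-1.7992e+02 -4.0000e-02  7.5360e+01] F [-0.6 -0.  -2.8] gap 46.2
p1 d tool units [4.136 1.609 1.907] world mm [130.  179.8 -95.3]
```

```bash
python3 -m jog '[[[0.35,0.2,0,0,0,0,0],[0.6,0.2,0,0,0,0,0],[0.7,0.2,0,0,0,0,0],[0.7,0.2,0,0,0,0,0],[0.7,0.2,0,0,0,0,0],[0.55,0.2,0,0,0,0,0],[0.35,0.2,0,0,0,0,0],[0.17,0.2,0,0,0,0,0],[0,0,0,0,0,0,0],[0,0,0,0,0,0,0],[0,0,0,0,0,0,0]]]'
python3 go.py p1 32
```

```text
time: 35.52
tool_pos: [531.0, -108.6, 136.4]
tcp_rot: [-180.0, 0.0, 75.3]
ft_force: [0.2, 0.2, -2.3]
finger_gap: 46.5
t 35.52 tcp [ 531.  -108.6  136.4] rot [-1.7999e+02  1.0000e-02  7.5300e+01] F [ 0.2  0.2 -2.3] gap 46.5
p1 d tool units [ 0.04  -0.003  2.088] world mm [   0.3    2.  -104.4]
```

```bash
python3 -m jog '[[[0.015,-0.015,0.4,0,0,0,0],[0,0,0.6,0,0,0,0],[0,0,0.5,0,0,0,0],[0,0,0.4,0,0,0,0],[0,0,0.2,0,0,0,0],[0,0,0,0,0,0,0],[0,0,0,0,0,0,0],[0,0,0,0,0,0,0],[0,0,0,0,0,0,0]]]'
python3 go.py p1 28
```

```text
time: 36.65
tool_pos: [531.3, -107.1, 32.1]
tcp_rot: [179.9, 0.0, 75.4]
ft_force: [-0.0, 0.5, -1.5]
finger_gap: 46.3
t 36.65 tcp [ 531.3 -107.1   32.1] rot [179.94   0.    75.36] F [-0.   0.5 -1.5] gap 46.3
p1 d tool units [ 0.009 -0.003  0.083] world mm [-0.   0.5 -4.1]
```

```bash
python3 -m jog '[[[0,0.006,0.05,0,0,0,0],[0,0,0,0,0,0,0],[0,0,0,0,0,0,0]]]'
python3 -m jog '[[[0,0,0.02,0,0,0,0],[0,0,0,0,0,0,0],[0,0,0,0,0,0,0]]]'
python3 -m jog '[[[0,0,0.012,0,0,0,0],[0,0,0,0,0,0,0]]]';python3 go.py p1 28
```

```text
time: 37.02
tool_pos: [531.0, -107.0, 28.8]
tcp_rot: [-180.0, 0.0, 75.4]
ft_force: [0.4, 1.0, -3.0]
finger_gap: 46.4
time: 37.4
tool_pos: [531.2, -107.0, 28.3]
tcp_rot: [180.0, -0.0, 75.4]
ft_force: [-2.9, -0.4, 3.6]
finger_gap: 46.2
time: 37.65
tool_pos: [531.3, -107.1, 28.3]
tcp_rot: [180.0, 0.0, 75.4]
ft_force: [-4.8, 0.8, 10.7]
finger_gap: 46.2
t 37.65 tcp [ 531.3 -107.1   28.3] rot [180.     0.    75.36] F [-4.8  0.8 10.7] gap 46.2
p1 d tool units [ 0.009 -0.001  0.005] world mm [ 0.   0.5 -0.3]
```

Released once seated, then up and clear of the rack, to where the cameras see every bob.

```bash
python3 -m jog '[[[0,0,-0.012,0,0,0,0.5],[0,0,0,0,0,0,0.6],[0,0,0,0,0,0,0.8],[0,0,0,0,0,0,1],[0,0,0,0,0,0,1],[0,0,-0.3,0,0,0,1],[0,0,-0.7,0,0,0,1],[0,0,-0.8,0,0,0,1],[0,0,-0.8,0,0,0,1],[0,0,-0.4,0,0,0,1],[0,0,0,0,0,0,1]]]'
python3 -m jog '[[[-0.4,-0.1,0,0,0,0,1],[-0.7,-0.1,0,0,0,0,1],[-0.7,-0.1,0,0,0,0,1],[-0.7,-0.1,0,0,0,0,1],[-0.7,-0.1,0,0,0,0,1],[-0.4,-0.1,0,0,0,0,1],[0,0,0,0,0,0,1],[0,0,0,0,0,0,1]]]'
cat > chk.py <<'E'
from m import *
import sys
t=sys.argv[1]
pads=dict(p1=(531.3,-106.6,24),p2=(550.4,-33.3,19),p3=(569.5,40.1,14.5),p4=(588.7,113.6,10))
for n in('side','top'):
    im,d=shot(n,t+n);W=world(n,d);P=W.reshape(-1,3);P=P[np.isfinite(P[:,2])]
    for k,(x,y,r) in pads.items():
        Q=P[np.hypot(P[:,0]-x,P[:,1]-y)<32]; w=Q[(Q[:,2]>25)&(Q[:,2]<60)]; s=Q[(Q[:,2]>62)&(Q[:,2]<70)];h=Q[Q[:,2]>74]
        f=least_squares(lambda q:np.hypot(w[:,0]-q[0],w[:,1]-q[1])-r,[x,y],loss='soft_l1').x if len(w)>15 else [np.nan]*2
        c=cv2.minEnclosingCircle(s[:,:2].astype('f')) if len(s)>5 else ((np.nan,)*2,0)
        print(n,k,'wall',len(w),np.round(np.subtract(f,(x,y)),1),'shoulder',len(s),np.round(np.subtract(c[0],(x,y)),1),'r %.1f'%c[1],'stud',np.round(np.mean(h,0)-[x,y,0],1),'max %.1f'%Q[:,2].max())
a=cv2.imread(f'pics/{t}side.png')[150:270,190:340];b=cv2.imread(f'pics/{t}top.png')[165:255,200:360]
cv2.imwrite(f'pics/{t}c.png',np.hstack([cv2.resize(a,(375,300),interpolation=cv2.INTER_CUBIC),cv2.resize(b,(400,300),interpolation=cv2.INTER_CUBIC)]))
E
python3 chk.py k1; python3 go.py
```

```text
time: 39.02
tool_pos: [532.3, -107.4, 179.9]
tcp_rot: [179.8, 0.0, 75.4]
ft_force: [0.1, -1.0, -0.7]
finger_gap: 85.1
time: 40.02
tool_pos: [456.2, -272.7, 176.5]
tcp_rot: [-179.9, -0.1, 75.4]
ft_force: [-0.8, -0.7, 0.9]
finger_gap: 85.4
side p1 wall 183 [ 0.7 -1.8] shoulder 159 [-2.6 -2.2] r 26.3 stud [-1.2  0.8 80.7] max 87.7
side p2 wall 148 [-0.1 -1.2] shoulder 109 [-0.1  1.1] r 21.3 stud [-2.3  1.8 81. ] max 89.8
side p3 wall 113 [ 0.5 -2.3] shoulder 64 [-0.8  1.1] r 15.2 stud [-1.7 -0.  80.6] max 88.9
side p4 wall 84 [ 0.1 -3.9] shoulder 33 [-0.7 -2.5] r 10.5 stud [-2.8 -1.8 80.2] max 87.5
top p1 wall 31 [-1.1  0.6] shoulder 286 [-1.4  1. ] r 23.9 stud [-1.5  1.4 80.2] max 89.8
top p2 wall 16 [-1.5  1.6] shoulder 166 [-1.8  1.7] r 18.8 stud [-2.   2.1 80.3] max 89.7
top p3 wall 17 [-1.3  0.6] shoulder 80 [-2.   0.7] r 14.1 stud [-1.8  0.6 80.5] max 87.0
top p4 wall 20 [-1.9 -1.1] shoulder 26 [-1.9 -1. ] r 9.8 stud [-2.9 -1.9 80.7] max 87.1
t 40.12 tcp [ 456.7 -272.6  177.2] rot [-1.7994e+02 -4.0000e-02  7.5410e+01] F [-0.8  0.3 -1.7] gap 85.5
```

View pics/k1c.png

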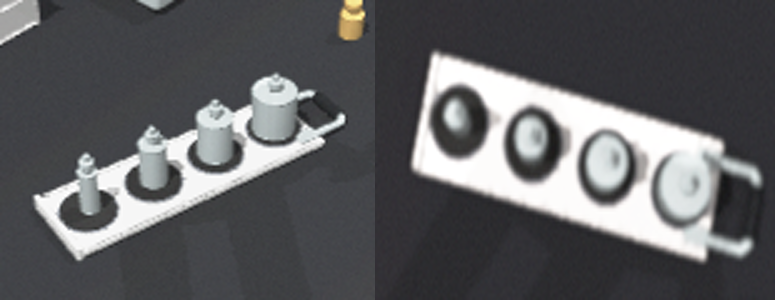

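The picture shows all four bobs upright in order: thickest by the handle (side crop 273,108; top crop 683,185), thinnest at the far end (88,190; 460,122). They sit within about 1 mm of the pad centres, D about 2 mm, with calibration good to 2 mm. Stud tops are at 87–90 mm, against 86 mm expected. A regrip of D would gain little and risk tipping it, so I hand in.

```bash
python3 -c "
from bench import job; print(job.hand_in())"
```

```text
the job is handed in; nothing more can be done
None
```

I loaded all four bobs on the rack and handed the job in at about 40 s, well inside the 112 s limit. From the handle outward they stand 48, 38, 29 and 20 mm, one per pad. The green and purple look-alikes were left alone.

- **Upright:** the last pictures from both cameras show every bob standing. Stud tops read 87–90 mm, against about 86 mm expected for 70 mm bobs on pads 16 mm high.
- **Centring:** averaged over the two cameras, the three thickest sit about 1 mm from their pad centres. The thinnest is about 2–2.5 mm off, toward the handle.
- **Disagreement:** for the same bob the two cameras differ by up to about 3 mm, about what their 2 mm calibration allows. For the thinnest, the readings along the row ran from 1 to 4 mm off. I left it alone, because regripping it risked tipping it.
- **Forces and clearance:** the force readings I took stayed under about 13 N, and the arm was well clear of the rack with the gripper open at the end.

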